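# Rock the angle gauge on the stud ridge to its red tab and hold

### The job

Clear the dusting brush off the stud block: lay it flat and lengthwise on the green pad in the free tray compartment and let go of it. Then take the angle gauge by its black grip, set its foot across the stud's rounded ridge (dial square to the ridge, foot roughly centred on it) and gently rock it there until the swinging pointer settles on the red tab. Finish while still holding it like that, gripped and resting lightly on the ridge, pointer still on the tab; leave all the other things on the bench where they are.

Things in the scene. Friction and masses are not known exactly. Their poses are not given: they have to be found in the camera images.
- brush_grip (a point): Dusting brush, 160 mm long, lying flat: wooden handle 24 wide, 20 high, 95 long; at its +x end a 25 mm steel ferrule 38 wide, then 40 mm of grey bristle 36 wide. Point: middle of the handle's width and height, 10 mm above its underside, near the centre of mass; the handle runs 65 mm from it towards -x and 30 mm towards +x, the bristles end 95 mm from it towards +x. x lies along the brush, z up. 0.08 kg. It starts lying on the stud block's ledge, along the ridge.
- pad_center (a point): Top centre of the green pad (170 x 70 x 2 mm, fixed) on the floor of the free compartment of a fixed plywood tray. x runs along the compartment (190 mm inside), y across (92 mm inside), walls 5 mm thick, their tops 15 mm above this point. The other compartment, beside it on either side, holds a spatula.
- stud_crest (a point): Top middle of the rounded ridge of the fixed wooden stud block, 70 mm above the table. x runs along the ridge (130 mm long); the ridge is a half-round of radius 30 mm about an axis 30 mm below this point, 60 mm wide. On the -y side lies the flat ledge, 30 mm above the table, from y = -30 to -135 mm.
- gauge_grip (a point): Angle gauge (0.42 kg, 169 mm tall), standing on its foot. Point: centre of the black grip block on top, 26 (x) x 36 (y) x 42 (z) mm, 150 mm above the foot's underside; grip it across x. x is the dial's normal (the white dial with its pointer looks to +x), y runs along the foot, z up. White dial plate 8 x 90 mm under the grip.
- gauge_foot (a point): Centre of the underside of the gauge's flat foot, 50 (x) x 110 (y) x 12 mm; same axes as gauge_grip.
- pointer_tip (a point): Tip of the black pointer that swings on a pivot 115 mm above the foot's underside and hangs 80 mm down from it, just before the dial.
- mark_tip (a point): Middle of the red tab on the dial, on the tip's arc (80 mm from the pivot, in the tip's plane). Tab 7 mm wide. The tip is on the mark when these two points meet.
- pointer (a joint): Angle of the pointer on the dial, rad: 0 when it points straight to the foot, positive towards the foot's +y end. It hangs freely by gravity, lightly damped, and settles in about 1 s, so dipping the +y end of the foot raises it by the angle of dip.
- mark (a joint): Angle of the red tab on the dial in the same measure, always positive (0.12 to 0.33); it stays where it is.
- spatula_mid (a point): Spatula, 162 mm long, 14 high, lying in the other compartment; leave it.
- joist_mid (a point): Joist offcut, 90 x 150 x 45 mm, centre; leave it.
- glue_mid (a point): White glue bottle, 60 mm wide, 170 tall, centre; leave it.
- screws_mid (a point): Amber jar of screws, 70 mm wide, 80 tall, centre; leave it.
- tape_mid (a point): Yellow tape measure, 60 x 35 x 55 mm, centre; leave it.
- bracket_mid (a point): Flat steel bracket, 50 x 100 x 5 mm, centre; leave it.

How it is judged:
On the way, in this order (a step that is already met when the one before it is completed fails the run):
1. the brush lies flat and lengthwise on the pad in the free compartment, let go (x of brush_grip in the frame of pad_center between -0.035 and 0.035 m and y of brush_grip in the frame of pad_center between -0.035 and 0.035 m and z of brush_grip in the frame of pad_center between 0.004 and 0.016 m and angle between the x axis of brush_grip and the x axis of pad_center, either way round below 0.3 rad and angle between brush_grip's own z axis and vertical below 0.15 rad and contact force between the fingers and brush below 0.1 N and linear speed of brush below 0.05 m/s), for 0.2 s.
2. the gripped gauge's foot rests across the ridge (contact force between gauge and stud between 0.3 and 25 N and x of gauge_foot in the frame of stud_crest between -0.05 and 0.05 m and y of gauge_foot in the frame of stud_crest between -0.04 and 0.04 m and z of gauge_foot in the frame of stud_crest between -0.02 and 0.025 m and angle between the x axis of gauge_foot and the x axis of stud_crest, either way round below 0.2 rad and contact force between the fingers and gauge above 2 N), for 0.1 s.
At the end, for the whole second after the job is handed in: Gauge gripped, foot on the ridge with 0.3 to 25 N, centred within 40 mm across, 50 mm along, square within 0.2 rad; pointer tip within 3.8 mm of the tab middle, still (0.2 rad/s). Brush let go, flat on the pad within 35 mm and 0.3 rad (all of step 2 and x of brush_grip in the frame of pad_center between -0.035 and 0.035 m and y of brush_grip in the frame of pad_center between -0.035 and 0.035 m and z of brush_grip in the frame of pad_center between 0.004 and 0.016 m and angle between the x axis of brush_grip and the x axis of pad_center, either way round below 0.3 rad and angle between brush_grip's own z axis and vertical below 0.15 rad and contact force between the fingers and brush below 0.1 N and distance between pointer_tip and mark_tip below 0.0038 m and velocity of joint pointer between -0.2 and 0.2 rad/s); the arm keeps its last pose, push and grip.
It fails at once if one of the other things on the bench was moved by more than 30 mm (distance of any of joist_mid, glue_mid, screws_mid, tape_mid, bracket_mid, spatula_mid from where it was at the start of the episode above 0.03 m).
It also fails if it takes over 64 s, if anything falls off the work surface, if the arm or the gripper's body presses on something with over 40 N, if the wrist force passes 120 N, or if a joint passes its speed limit or range.

### The arm

A 6-joint arm with a two-finger parallel gripper is mounted at the origin on the work surface. World frame = base frame: x ahead of the robot, y to its left, z up, the work surface at z = 0. Lengths are in m, angles in rad, forces in N, time in s.
With the tool pointing down it reaches from about 0.25 to 0.725 m from the base axis. Payload 4 kg.
Tool frame: the origin (TCP) lies on the centre line of the jaws, within the pads' length; the fingertips stand tip_reach ahead of it and the grasp point (between the pads) lies 5 mm behind it (tip_reach is the distance from the TCP to the fingertips, in m); z points along the fingers, y is the direction in which the jaws open and shut (so a half turn about z gives the same grasp; the last joint's range is limited). The gripper opens to 85 mm and grips with 20 to 120 N. Pads are 22 mm wide; open, the fingers measure 114 mm over their backs; the gripper's body (76 mm by 85 mm) begins 54 mm behind the grasp point. The pads swing forward as they close: fully open they stand 13 mm farther back than shut.
Start: joints at [1.243, 0.241, 0.005, 1.335, 0, 1.571], TCP at [0.161, 0.473, 0.245] pointing down, gripper open.
Joint ranges: [-2.72, 2.72], [-1.05, 1.87], [-1.09, 1.28], [-1.99, 2.15], [-1.42, 1.44], [-3.14, 3.14]. Speed limits (rad/s): [2.79, 2.79, 3.14, 3.14, 3.14, 3.14].

### API

Orientations are given as a unit quaternion [x, y, z, w].
In Python, from workcell import * gives the robot as it stands.
- The arm moves only by the tool arm_command, never from a script. Its arguments are lists of equal length, an entry for each row: "translation": the shift along the tool's x, y, z in cm, a list of three; "turn": the turn about the tool's z in rad; "hand": the closure, from 0 (fully open) to 1 (shut). In form: {"translation": [[x, y, z], ...], "turn": [turn, ...], "hand": [hand, ...]}. A call has 1 to 5 rows; each row is the pose to reach, as a shift and turn from the pose commanded when the call began, along the tool's axes at that moment; what a row does not reach only later rows make up. A row lasts 1/12 s, in which the tool goes at most 41.7 mm and 7.16 degrees, less where a joint would pass 70% of its speed; a pose out of reach is approached as far as the arm can. A call with a gripper value outside its range is refused whole. The fingers move at their own pace and stop on an object; the grip force is fixed at half the most. Time passes only in rows, so rows that repeat a pose let the fingers close. It gives the time, the measured TCP pose, the force and the opening at its end, in the units of the state.
- get_obs(): the state, without advancing time (a new reading comes with each control period).
- camera(name): name is "side" or "top"; returns (picture, depth): 384x512x3 uint8, red, green, blue; 384x512 float32, m along the optical axis (not along the pixel's ray), 0 where there is no reading.
- camera_info(name): a dict with "mtx" (3x3 intrinsics, pixels), "world_to_cam" (4x4, takes a point from world to camera coordinates). Camera axes: x right, y down, z forward; pixel columns grow to the right and rows downward; lengths in m; the calibration is good to about 2 mm. A picture is of the moment at which its call begins. camera_info takes no time and is no camera call.
- job_done(): hands the job in, once; it reports no verdict.
Trained networks look in the newest picture that a camera, given by its name, has taken for a name from the list of things; names that differ only in an ending like _2 or _b are one class to them, and where a whole thing is asked for, a point or a joint stands for the part that bears it (a point fixed in the world has none). Each returns a list of dicts, best first, with "conf" (0 to 1); they miss things now and then, are a little off and sometimes report something else, mostly with a low value. They report only what shows in the picture. A call takes as long as a camera call.
- search_frame(camera, name): "location" ([row, column] in pixels, amid what is visible of it).
- spot_point(camera, name): "location" ([row, column] in pixels: a listed point, or the origin of a listed thing).
The state is a dict: "clock": time; "joint_pos": joint angles; "joint_vel": joint speeds; "tau": joint torques, N m; "eef_pos": TCP position; "tool_rot": TCP orientation; "ft_force": force on the tool from outside, world axes, zero at the start; "ft_torque": the same for the moment, N m; "grip_width": finger opening in m.
Only numpy, scipy, OpenCV 4.12 (cv2) and the standard library are available. Lean on these libraries where they do the work, as an engineer would, in place of code of your own. Each camera call takes 0.05 s, during which the arm holds its last target. There are 200 camera calls.

## Working session

There is one attempt and no reset: what is moved stays moved. The work goes in short steps, Python scripts to look and compute and a tool call to move; the robot and the scene stay as the last step left them, time stands still between calls to the robot, and variables do not carry over. Pictures are saved under pics/ and viewed, about 8 in all and at most 12, crops included, and the job is handed in when it is done.

Besides the shell and the picture viewer there is one more tool, called after ">>>" by a JSON object that holds its "method" and its "body". arm_command: Moves the arm, as the interface text tells. Its arguments: {"type":"object","properties":{"translation":{"type":"array","items":{"type":"array","items":{"type":"number"}}},"turn":{"type":"array","items":{"type":"number"}},"hand":{"type":"array","items":{"type":"number"}}},"required":["translation","turn","hand"]}

```bash
mkdir -p pics; cat > h.py <<'E'
from workcell import *
import numpy as np, cv2
from scipy.spatial.transform import Rotation as R
def shot(cam,fn=None):
    p,d=camera(cam)
    if fn: cv2.imwrite('pics/'+fn,p[:,:,::-1])
    return p,d
def unproj(cam,d,rc,z=None,dep=None):
    i=camera_info(cam);K=np.array(i['mtx']);T=np.linalg.inv(np.array(i['world_to_cam']))
    r,c=rc
    ray=np.linalg.inv(K)@[c,r,1]
    if z is not None:
        w=T[:3,:3]@ray; return T[:3,3]+w*(z-T[2,3])/w[2]
    if dep is None:
        a=d[int(r)-2:int(r)+3,int(c)-2:int(c)+3]; a=a[a>0]
        dep=np.median(a) if a.size else 0
    return T[:3,:3]@(ray*dep)+T[:3,3]
def cloud(cam,d):
    i=camera_info(cam);K=np.array(i['mtx']);T=np.linalg.inv(np.array(i['world_to_cam']))
    r,c=np.mgrid[:d.shape[0],:d.shape[1]]
    P=np.stack([(c-K[0,2])/K[0,0]*d,(r-K[1,2])/K[1,1]*d,d],-1)@T[:3,:3].T+T[:3,3]
    P[d==0]=np.nan
    return P
E
python3 - <<'E'
from h import *
np.set_printoptions(precision=3,suppress=True)
o=get_obs();print({k:np.round(v,3) for k,v in o.items()})
im=[]
for c in ['top','side']:
    p,d=shot(c);np.savez(c+'0.npz',p=p,d=d);im.append(p)
    print(c,np.array(camera_info(c)['mtx']).tolist(),np.array(camera_info(c)['world_to_cam']).round(3).tolist())
    for n in ['brush_grip','pad_center','stud_crest','gauge_grip','gauge_foot','pointer_tip','mark_tip','spatula_mid','joist_mid','glue_mid','screws_mid','tape_mid','bracket_mid']:
        s=spot_point(c,n)[:2]
        for q in s: print(c,n,round(q['conf'],2),np.round(q['location'],1),unproj(c,d,q['location']))
cv2.imwrite('pics/a_top.png',cv2.resize(im[0],(800,600))[:,:,::-1])
cv2.imwrite('pics/a_side.png',cv2.resize(im[1],(800,600))[:,:,::-1])
E
```

```text
{'clock': np.float64(0.0), 'joint_pos': array([1.243, 0.241, 0.004, 1.335, 0.   , 1.571]), 'joint_vel': array([ 0.001, -0.   , -0.003,  0.   ,  0.   , -0.001]), 'tau': array([ -0.001, -37.232,  25.241,   0.017,  -0.   ,   0.   ]), 'eef_pos': array([0.161, 0.473, 0.244]), 'tool_rot': array([ 0.163,  0.987, -0.001, -0.   ]), 'ft_force': array([ 0.717, -0.315, -0.125]), 'ft_torque': array([-0.001,  0.03 , -0.021]), 'grip_width': np.float64(0.085)}
top [[454.33544975990645, 0.0, 255.0388421268216], [0.0, 454.33544975990645, 188.98707211039118], [0.0, 0.0, 1.0]] [[-0.02, -1.0, -0.02, 0.038], [-0.992, 0.023, -0.122, 0.602], [0.122, 0.017, -0.992, 1.219], [0.0, 0.0, 0.0, 1.0]]
top brush_grip 0.94 [230.1 280. ] [ 0.488 -0.041  0.051]
top pad_center 0.89 [222.4 391.4] [ 0.504 -0.353  0.008]
top stud_crest 0.9 [218.2 246.8] [0.521 0.048 0.071]
top gauge_grip 0.88 [224.9 148.1] [0.504 0.287 0.171]
top gauge_foot 0.73 [226.5 163. ] [0.505 0.28  0.038]
top spatula_mid 0.88 [217.3 359.2] [ 0.52  -0.262  0.017]
top joist_mid 0.18 [176.  129.1] [0.64  0.362 0.081]
top glue_mid 0.61 [134.2 345.8] [ 0
[... 552 characters left out ...]
4 [359.1 163. ] [0.635 0.389 0.081]
side stud_crest 0.57 [232.9 280.2] [0.513 0.024 0.061]
side gauge_grip 0.59 [297.9 258.3] [0.499 0.302 0.169]
side gauge_foot 0.73 [347.6 254.6] [0.503 0.311 0.044]
side pointer_tip 0.58 [338.  247.4] [0.525 0.277 0.013]
side spatula_mid 0.76 [181.5 296.7] [ 0.516 -0.258  0.017]
side joist_mid 0.93 [247.3 177.5] [0.733 0.111 0.045]
side glue_mid 0.88 [158.9 226.4] [ 0.713 -0.204  0.098]
side screws_mid 0.7 [360.4 163.2] [0.634 0.391 0.08 ]
side tape_mid 0.75 [305.8 174.9] [0.673 0.265 0.048]
side tape_mid 0.67 [338.6 251.2] [0.518 0.278 0.016]
side bracket_mid 0.67 [209.8 220.7] [ 0.698 -0.092  0.004]
side bracket_mid 0.36 [296.5 255.2] [0.504 0.301 0.169]
```

View pics/a_top.png

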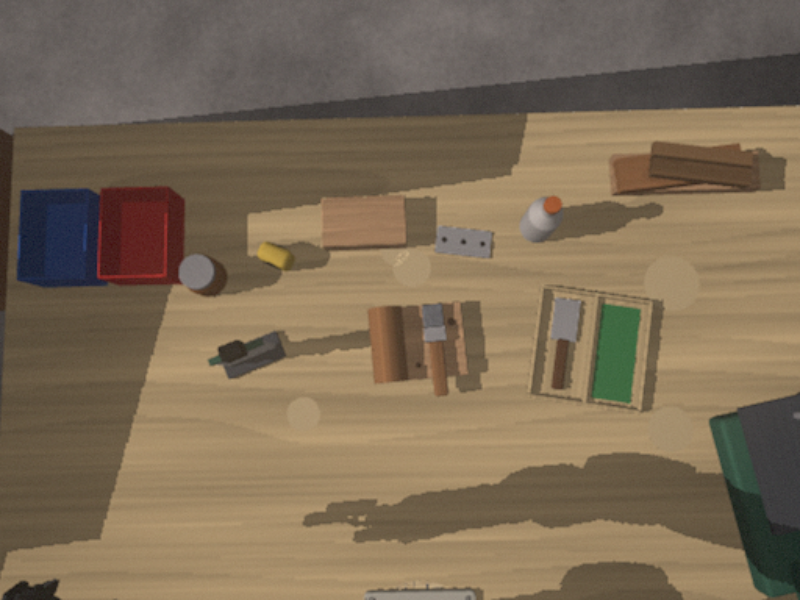

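View pics/a_side.png

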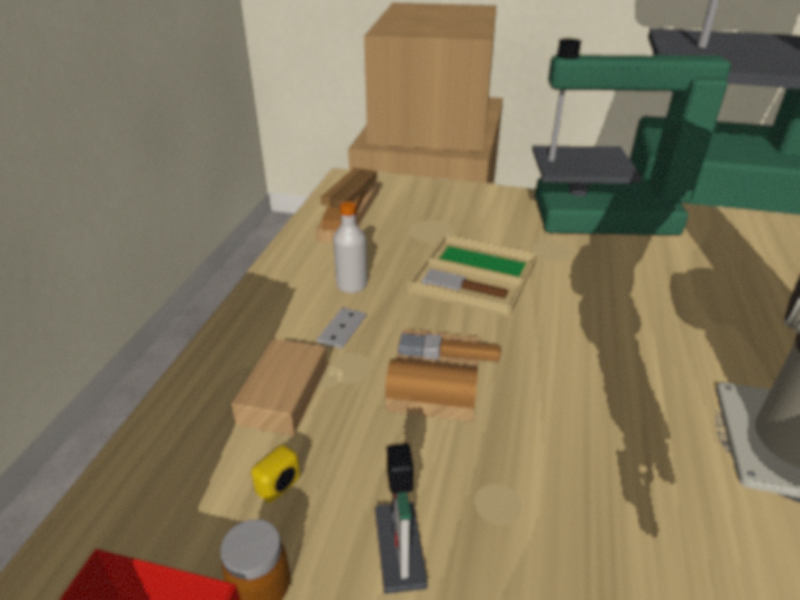

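The top view shows the brush on the ledge at (435,350), the free green pad at (618,352), the stud ridge at (388,345) and the gauge at (245,355). In the side view, the gauge stands at (400,520) with a red tab on its left (+x) face. Next I'll fit the poses from the depth.

```bash
python3 - <<'E'
from h import *
np.set_printoptions(precision=4,suppress=True)
Z={c:np.load(c+'0.npz') for c in('top','side')}
def rect(P,n):
    r=cv2.minAreaRect((P[:,:2]*1000).astype(np.float32));b=cv2.boxPoints(r);print(n,len(P),'ctr',np.round(r[0],1),'size',np.round(r[1],1),'corners',b.round(1).tolist(),'z',np.percentile(P[:,2],[5,50,95]))
for c in Z:
    p=Z[c]['p'].astype(int);P=cloud(c,Z[c]['d'])
    x,y,z=P[...,0],P[...,1],P[...,2]
    g=(p[...,1]>p[...,0]*1.3)&(p[...,1]>p[...,2]*1.3)&(y<-.25)&(y>-.5)&(x>.35)&(x<.65)&(z<.03)
    rect(P[g],c+' pad')
    s=(abs(x-.51)<.12)&(abs(y-.06)<.08)&(z>.06); rect(P[s],c+' ridge>.06')
    s=(abs(x-.51)<.12)&(y>-.09)&(y<.005)&(z>.042)&(z<.06)
    b=s&(abs(x-.48)<.1); 
    rect(P[b],c+' brushpts')
    s=(abs(x-.5)<.1)&(abs(y-.28)<.12)&(z>.14); rect(P[s],c+' grip')
    s=(abs(x-.5)<.1)&(abs(y-.28)<.12)&(z>.006)&(z<.018); rect(P[s],c+' foot')
    s=(x>.4)&(x<.65)&(y<-.22)&(y>-.45)&(z>.010)&(z<.03); rect(P[s],c+' traywalls')
a=Z['top']['p'][190:270,130:330];b=Z['side']['p'][270:384,200:320]
cv2.imwrite('pics/b.png',np.vstack([cv2.resize(a,(700,280),interpolation=3),cv2.resize(b,(337,320),interpolation=3) if 0 else np.pad(cv2.resize(b,(337,320),interpolation=3),((0,0),(0,363),(0,0)))])[:,:,::-1])
E
```

```text
top pad 1443 ctr [ 495.3 -359.9] size [ 68.9 167.3] corners [[407.0, -379.6000061035156], [571.9000244140625, -408.1000061035156], [583.5999755859375, -340.20001220703125], [418.79998779296875, -311.70001220703125]] z [0.0042 0.0084 0.0127]
top ridge>.06 841 ctr [518.2  44.6] size [130.1  51.2] corners [[451.70001220703125, 66.0999984741211], [454.8999938964844, 15.0], [584.7000122070312, 23.100000381469727], [581.5, 74.19999694824219]] z [0.0613 0.0684 0.0736]
top brushpts 596 ctr [504.1 -39.7] size [152.3  36.8] corners [[427.0, -26.100000381469727], [429.29998779296875, -62.900001525878906], [581.2999877929688, -53.29999923706055], [578.9000244140625, -16.5]] z [0.0458 0.0505 0.0546]
top grip 188 ctr [506.9 289.4] size [26.4 35.8] corners [[488.3999938964844, 301.6000061035156], [500.79998779296875, 268.0], [525.5, 277.1000061035156], [513.0999755859375, 310.70001220703125]] z [0.1467 0.1693 0.1738]
top foot 590 ctr [501.  279.4] size [239.2 196.6] corners [[402.20001220703125, 160.1999969482422], [598.7999877929688, 159.39999389648438], [599.7999877929688, 398.6000061035156], [40
[... 1015 characters left out ...]
0528]
side grip 468 ctr [506.6 291.3] size [26.  37.6] corners [[487.70001220703125, 304.20001220703125], [501.29998779296875, 269.1000061035156], [525.5, 278.3999938964844], [511.8999938964844, 313.5]] z [0.1441 0.1683 0.1711]
side foot 1117 ctr [506.9 290.4] size [ 50.1 111.4] corners [[463.5, 333.29998779296875], [503.6000061035156, 229.39999389648438], [550.4000244140625, 247.5], [510.20001220703125, 351.3999938964844]] z [0.0102 0.013  0.0149]
side traywalls 1239 ctr [ 505.2 -311.5] size [203.  200.9] corners [[389.6000061035156, -395.20001220703125], [587.7999877929688, -428.0], [620.9000244140625, -227.6999969482422], [422.70001220703125, -194.89999389648438]] z [0.0104 0.0168 0.0237]
```

View pics/b.png

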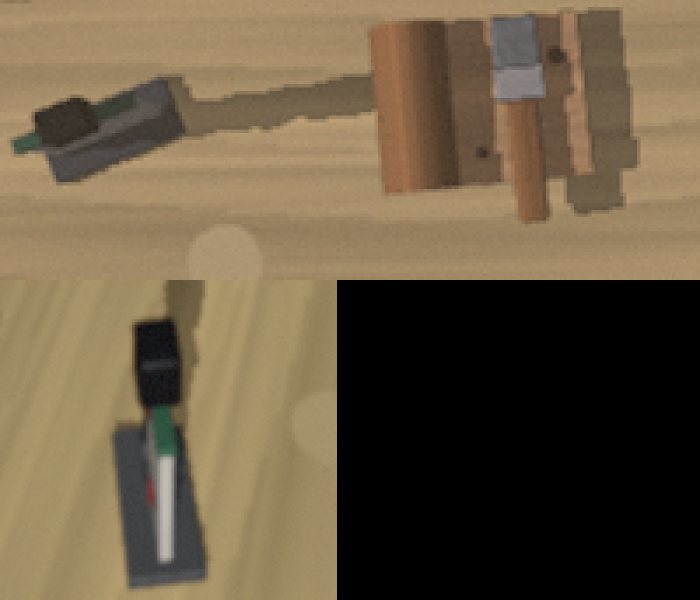

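The dial faces about +x: its yaw is about 21°, and the red tab is towards +y. The ridge yaw is about 4° and the pad yaw about -9.5°. Next I need the handle's exact axis and tip_reach.

```bash
python3 - <<'E'
from h import *
import workcell
print([n for n in dir(workcell) if not n.startswith('__')], getattr(workcell,'tip_reach',None))
Z={c:np.load(c+'0.npz') for c in('top','side')}
for c in Z:
    P=cloud(c,Z[c]['d'])
    x,y,z=P[...,0],P[...,1],P[...,2]
    for lo,hi in((.43,.46),(.46,.49),(.49,.51),(.525,.545),(.55,.58)):
        s=(x>lo)&(x<hi)&(y>-.075)&(y<.0)&(z>.043)&(z<.06)
        print(c,lo,P[s].mean(0).round(4),np.percentile(y[s],[3,97]).round(4))
    s=(abs(x-.51)<.06)&(y>-.085)&(y<-.065);print('ledge z',np.nanmedian(z[s]))
E
```

```text
['Unreachable', 'camera', 'camera_info', 'get_obs', 'job_done', 'search_frame', 'spot_point', 'tip_reach'] 0.014
top 0.43 [ 0.4453 -0.0448  0.051 ] [-0.0558 -0.0341]
top 0.46 [ 0.4745 -0.0423  0.0509] [-0.0537 -0.032 ]
top 0.49 [ 0.5    -0.0406  0.0508] [-0.0518 -0.0301]
top 0.525 [ 0.5348 -0.0384  0.0513] [-0.0556 -0.0202]
top 0.55 [ 0.5642 -0.0352  0.0492] [-0.0513 -0.0183]
ledge z 0.03090421609962901
side 0.43 [ 0.4451 -0.0409  0.0497] [-0.0553 -0.0316]
side 0.46 [ 0.4747 -0.0385  0.0498] [-0.0518 -0.0297]
side 0.49 [ 0.4998 -0.0365  0.0501] [-0.0503 -0.027 ]
side 0.525 [ 0.5348 -0.0328  0.0503] [-0.0534 -0.0181]
side 0.55 [ 0.5647 -0.0314  0.0488] [-0.0513 -0.0167]
ledge z 0.031688283440446996
```

>>> {"method": "arm_command", "body": {"translation": [[0,0,0]], "turn": [-0.1], "hand": [0.4]}}

```text
clock: 1.48
eef_pos: [0.161, 0.4734, 0.2453]
tool_rot: [0.113, 0.994, 0.0, 0.0]
ft_force: [0.1, -0.2, -1.0]
grip_width: 0.0758
```

>>> {"method": "arm_command", "body": {"translation": [[-2.9,-2.8,0.8],[-5.8,-5.7,1.7],[-8.7,-8.5,2.5],[-11.6,-11.4,3.3],[-14.5,-14.2,4.2]], "turn": [0,0,0,0,0], "hand": [0.4,0.4,0.4,0.4,0.4]}}

```text
clock: 1.9
eef_pos: [0.2707, 0.3008, 0.2032]
tool_rot: [0.113, 0.994, 0.0, 0.0]
ft_force: [1.8, 0.5, -0.0]
grip_width: 0.0512
```

>>> {"method": "arm_command", "body": {"translation": [[-2.9,-2.8,0.8],[-5.8,-5.7,1.7],[-8.7,-8.5,2.5],[-11.6,-11.4,3.3],[-14.5,-14.2,4.2]], "turn": [0,0,0,0,0], "hand": [0.4,0.4,0.4,0.4,0.4]}}

```text
clock: 2.32
eef_pos: [0.3802, 0.1294, 0.1614]
tool_rot: [0.114, 0.994, 0.0, 0.001]
ft_force: [0.3, 0.3, -0.1]
grip_width: 0.0511
```

>>> {"method": "arm_command", "body": {"translation": [[-2.9,-2.8,0.8],[-5.8,-5.7,1.7],[-8.7,-8.5,2.5],[-11.6,-11.4,3.3],[-14.6,-14.3,4.2]], "turn": [-0.06,-0.12,-0.18,-0.24,-0.305], "hand": [0.4,0.4,0.4,0.4,0.4]}}

```text
clock: 2.73
eef_pos: [0.4896, -0.0423, 0.1194]
tool_rot: [-0.04, 0.999, 0.0, 0.0]
ft_force: [1.0, 1.4, -0.0]
grip_width: 0.0512
```

>>> {"method": "arm_command", "body": {"translation": [[0,0.2,2.5],[0,0.2,5.0],[0,0.2,6.2],[0,0.2,7.1],[0,0.2,7.2]], "turn": [0,0,0,0,0], "hand": [0.4,0.4,0.4,0.4,0.4]}}

```text
clock: 3.15
eef_pos: [0.4872, -0.0381, 0.0458]
tool_rot: [-0.038, 0.999, 0.0, -0.002]
ft_force: [-0.9, -0.3, -0.6]
grip_width: 0.051
```

>>> {"method": "arm_command", "body": {"translation": [[0,0,0],[0,0,0],[0,0,0],[0,0,0],[0,0,0]], "turn": [0,0,0,0,0], "hand": [1,1,1,1,1]}}

```text
clock: 3.57
eef_pos: [0.4898, -0.038, 0.0489]
tool_rot: [-0.039, 0.999, -0.0, 0.002]
ft_force: [-0.2, -0.4, 5.5]
grip_width: 0.0222
```

>>> {"method": "arm_command", "body": {"translation": [[0,0,0],[0,0,-2],[0,0,-4],[0,0,-6],[0,0,-8]], "turn": [0,0,0,0,0], "hand": [1,1,1,1,1]}}

```text
clock: 3.98
eef_pos: [0.4881, -0.038, 0.1283]
tool_rot: [-0.039, 0.999, 0.0, -0.0]
ft_force: [0.5, 0.3, -0.4]
grip_width: 0.0226
```

>>> {"method": "arm_command", "body": {"translation": [[0.3,-3.2,0],[0.6,-6.4,0],[0.9,-9.6,0],[1.2,-12.8,0],[1.5,-16,0]], "turn": [0,0,0,0,0], "hand": [1,1,1,1,1]}}

```text
clock: 4.4
eef_pos: [0.4856, -0.2, 0.1277]
tool_rot: [-0.039, 0.999, 0.0, 0.0]
ft_force: [0.6, -0.0, 0.4]
grip_width: 0.0223
```

>>> {"method": "arm_command", "body": {"translation": [[0.3,-3.2,0],[0.6,-6.4,0.5],[0.9,-9.6,1.5],[1.2,-12.8,2.5],[1.6,-15.9,3.5]], "turn": [0.05,0.1,0.15,0.2,0.245], "hand": [1,1,1,1,1]}}

```text
clock: 4.82
eef_pos: [0.4821, -0.3601, 0.0922]
tool_rot: [0.085, 0.996, -0.0, 0.0]
ft_force: [0.3, -0.1, -0.9]
grip_width: 0.0227
```

```bash
python3 - <<'E'
from h import *
print(get_obs()['eef_pos'],get_obs()['ft_force'])
p,d=shot('side')
cv2.imwrite('pics/c.png',cv2.resize(p[110:240,220:400],None,fx=4,fy=4,interpolation=3)[:,:,::-1])
E
```

```text
[ 0.4820537  -0.36011678  0.09217942] [ 0.31683288 -0.10281435 -0.91076968]
```

View pics/c.png

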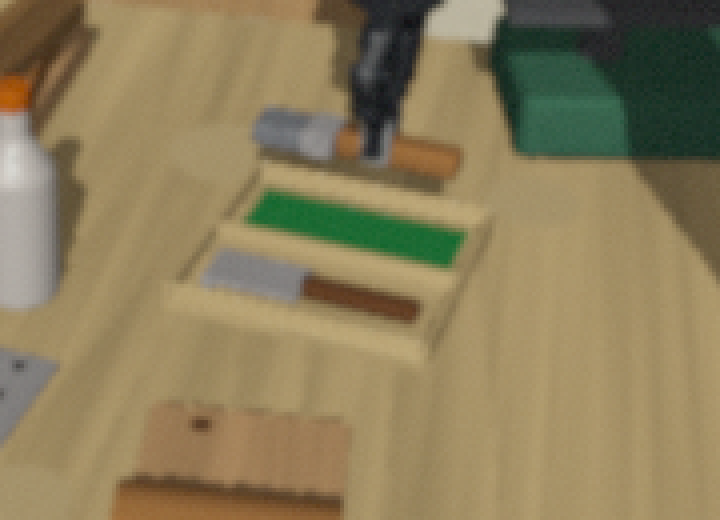

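The brush is held level at (350,140), parallel to the pad and above it. I'll lower it and let go.

>>> {"method": "arm_command", "body": {"translation": [[0,0,2.5],[0,0,4.5],[0,0,5.8],[0,0,6.4],[0,0,6.5]], "turn": [0,0,0,0,0], "hand": [1,1,1,1,1]}}

```text
clock: 5.28
eef_pos: [0.4814, -0.3578, 0.0267]
tool_rot: [0.084, 0.996, 0.001, -0.001]
ft_force: [-0.4, 0.5, -0.8]
grip_width: 0.0224
```

>>> {"method": "arm_command", "body": {"translation": [[0,0,0],[0,0,0],[0,0,0],[0,0,0],[0,0,-0.5]], "turn": [0,0,0,0,0], "hand": [0.5,0.5,0.5,0.5,0.5]}}

```text
clock: 5.7
eef_pos: [0.4819, -0.3582, 0.0323]
tool_rot: [0.084, 0.996, 0.0, -0.0]
ft_force: [0.2, 0.6, 0.4]
grip_width: 0.0426
```

>>> {"method": "arm_command", "body": {"translation": [[0,0,-3],[0,0,-7],[0,0,-11],[0,0,-15],[0,0,-19]], "turn": [0.0,0.0,0.0,0.0,0.0], "hand": [0.5,0.5,0.3,0.3,0.3]}}

```text
clock: 6.12
eef_pos: [0.4819, -0.3583, 0.2252]
tool_rot: [0.084, 0.996, -0.0, 0.0]
ft_force: [1.4, -0.9, -0.7]
grip_width: 0.0594
```

```bash
python3 - <<'E'
from h import *
o=get_obs();print(o['eef_pos'],o['joint_pos'],o['clock'])
p,d=shot('side');P=cloud('side',d)
x,y,z=P[...,0],P[...,1],P[...,2]
print([ (q['conf'],unproj('side',d,q['location'])) for q in spot_point('side','brush_grip')[:2]])
s=(x>.4)&(x<.59)&(y<-.31)&(y>-.41)&(z>.021)&(z<.04)&(p[...,0]>p[...,1])
for lo in np.arange(.4,.58,.02):
    m=s&(x>=lo)&(x<lo+.02)
    if m.sum(): print(round(lo,2),m.sum(),P[m].mean(0).round(4))
cv2.imwrite('pics/d.png',cv2.resize(p[110:240,220:400],None,fx=4,fy=4,interpolation=3)[:,:,::-1])
E
```

```text
[ 0.48192749 -0.35832388  0.22524626] [-6.39366681e-01  4.50559528e-01  2.53918840e-01  1.37337713e+00
  5.00886057e-05 -4.71578635e-01] 6.1167
[(0.98, array([ 0.48942256, -0.34767001,  0.02234388]))]
0.4 18 [ 0.4062 -0.3564  0.0235]
0.42 43 [ 0.4306 -0.3535  0.0264]
0.44 46 [ 0.4497 -0.3565  0.0265]
0.46 44 [ 0.4702 -0.3596  0.0262]
0.48 45 [ 0.4904 -0.3622  0.0265]
0.5 49 [ 0.5105 -0.3604  0.0261]
0.52 52 [ 0.5293 -0.3595  0.0267]
0.54 16 [ 0.549  -0.3713  0.0257]
0.56 23 [ 0.571  -0.369   0.0252]
```

View pics/d.png

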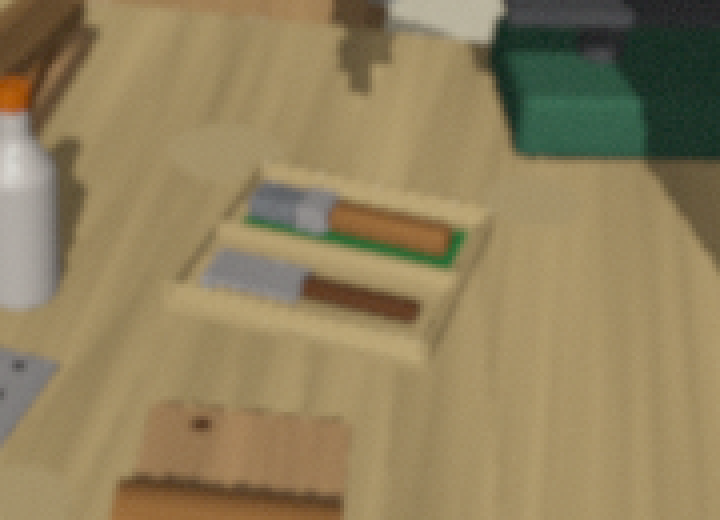

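The brush lies flat on the pad, along it and inside the walls. On to the gauge.

>>> {"method": "arm_command", "body": {"translation": [[0.5,4,0],[1.0,8,0],[1.6,12,0],[2.1,16,0],[2.6,20,0]], "turn": [0,0,0,0,0], "hand": [0.1,0.1,0.1,0.1,0.1]}}

```text
clock: 6.63
eef_pos: [0.4895, -0.1554, 0.2228]
tool_rot: [0.084, 0.996, 0.0, 0.0]
ft_force: [0.5, -0.0, 0.2]
grip_width: 0.0767
```

>>> {"method": "arm_command", "body": {"translation": [[0.5,4,0],[1.0,8,0],[1.6,12,0],[2.1,16,0],[2.6,20,0]], "turn": [0,0,0,0,0], "hand": [0.1,0.1,0.1,0.1,0.1]}}

```text
clock: 7.05
eef_pos: [0.4973, 0.0464, 0.223]
tool_rot: [0.084, 0.996, 0.0, 0.0]
ft_force: [1.3, 0.7, 0.1]
grip_width: 0.0764
```

>>> {"method": "arm_command", "body": {"translation": [[0.7,4.9,0],[1.3,9.7,0],[1.9,14.6,0],[2.5,19.4,0],[3.2,24.3,0]], "turn": [0.1,0.2,0.3,0.4,0.5], "hand": [0.1,0.1,0.1,0.1,0.1]}}

```text
clock: 7.47
eef_pos: [0.5052, 0.2547, 0.2229]
tool_rot: [0.33, 0.944, 0.0, 0.0]
ft_force: [1.7, -0.7, -0.1]
grip_width: 0.0767
```

>>> {"method": "arm_command", "body": {"translation": [[0,0,0],[0,0,0],[0,0,0],[0,0,0],[0,0,0]], "turn": [0.11,0.22,0.33,0.44,0.536], "hand": [0.1,0.1,0.1,0.1,0.1]}}

```text
clock: 7.88
eef_pos: [0.5053, 0.253, 0.2226]
tool_rot: [0.568, 0.823, -0.0, 0.0]
ft_force: [0.4, -0.4, 0.3]
grip_width: 0.0773
```

>>> {"method": "arm_command", "body": {"translation": [[3.4,1.5,0],[3.4,1.5,2],[3.4,1.5,4.5],[3.4,1.5,6.8],[3.4,1.5,7.5]], "turn": [0,0,0,0,0], "hand": [0.1,0.1,0.1,0.1,0.1]}}

```text
clock: 8.3
eef_pos: [0.5051, 0.2888, 0.1438]
tool_rot: [0.566, 0.824, -0.003, -0.001]
ft_force: [-0.8, -0.9, -0.8]
grip_width: 0.0769
```

>>> {"method": "arm_command", "body": {"translation": [[0,0,0],[0,0,0],[0,0,0],[0,0,0],[0,0,0]], "turn": [0,0,0,0,0], "hand": [0.3,0.5,0.6,0.8,1]}}

```text
clock: 8.72
eef_pos: [0.5081, 0.2902, 0.1495]
tool_rot: [0.566, 0.824, 0.001, 0.001]
ft_force: [-1.9, -0.4, 3.7]
grip_width: 0.0252
```

>>> {"method": "arm_command", "body": {"translation": [[0,0,0],[0,0,0],[0,0,0],[0,0,-1],[0,0,-3]], "turn": [0,0,0,0,0], "hand": [1,1,1,1,1]}}

```text
clock: 9.13
eef_pos: [0.5052, 0.2885, 0.1749]
tool_rot: [0.566, 0.824, -0.003, -0.002]
ft_force: [0.0, 0.1, -4.3]
grip_width: 0.025
```

>>> {"method": "arm_command", "body": {"translation": [[0,0,-4],[2.2,-1.4,-7],[4.4,-2.8,-10.5],[6.6,-4.3,-14],[8.8,-5.7,-16.5]], "turn": [-0.12,-0.24,-0.36,-0.48,-0.6], "hand": [1,1,1,1,1]}}

```text
clock: 9.55
eef_pos: [0.422, 0.3513, 0.3447]
tool_rot: [0.295, 0.955, 0.0, 0.0]
ft_force: [0.3, 1.8, -4.3]
grip_width: 0.0254
```

>>> {"method": "arm_command", "body": {"translation": [[0,0,-1],[0,0,-2],[0,0,-3],[0,0,-4],[0,0,-4]], "turn": [-0.12,-0.24,-0.36,-0.48,-0.6], "hand": [1,1,1,1,1]}}

```text
clock: 9.97
eef_pos: [0.4227, 0.3518, 0.3847]
tool_rot: [-0.001, 1.0, 0.001, 0.001]
ft_force: [0.1, -0.1, -4.1]
grip_width: 0.025
```

>>> {"method": "arm_command", "body": {"translation": [[0,0,0],[0,0,0],[0,0,0],[0,0,0],[0,0,0]], "turn": [0,0,0,0,0], "hand": [1,1,1,1,1]}}

```text
clock: 10.38
eef_pos: [0.4225, 0.3513, 0.3821]
tool_rot: [0.003, 1.0, -0.0, -0.0]
ft_force: [-1.3, 0.0, -3.9]
grip_width: 0.0253
```

```bash
cat > look.py <<'E'
from h import *
import sys
np.set_printoptions(precision=4,suppress=True)
o=get_obs();print(o['eef_pos'],o['tool_rot'],o['clock'],o['joint_pos'])
p,d=shot('side');np.savez('l.npz',p=p,d=d)
for n in ('pointer_tip','mark_tip','gauge_foot','gauge_grip'):
    for q in spot_point('side',n)[:2]: print(n,round(q['conf'],2),np.round(q['location'],1),unproj('side',d,q['location']))
i=camera_info('side');c=np.array(i['mtx'])@(np.array(i['world_to_cam'])@np.append(o['eef_pos']-[0,0,.07],1))[:3];c=c[:2]/c[2]
print('centre px (col,row)',c)
r0=int(np.clip(c[1]-75,0,234));c0=int(np.clip(c[0]-75,0,362))
print('crop origin r,c',r0,c0,'scale 4')
cv2.imwrite('pics/'+sys.argv[1],cv2.resize(p[r0:r0+150,c0:c0+150],None,fx=4,fy=4,interpolation=3)[:,:,::-1])
E
python3 look.py e.png
```

```text
[0.4225 0.3513 0.3821] [ 0.0025  1.     -0.0004 -0.0004] 10.3833 [ 0.6937  0.3394  0.4912  1.7237 -0.      0.6987]
pointer_tip 0.64 [293.3 307. ] [0.4226 0.3544 0.2641]
pointer_tip 0.21 [359.  161.3] [0.6383 0.3897 0.0807]
mark_tip 0.68 [297.4 319. ] [0.4068 0.3563 0.2629]
gauge_foot 0.61 [306.5 306.5] [0.4209 0.36   0.2448]
gauge_grip 0.58 [223.6 318.5] [0.4182 0.3933 0.4152]
centre px (col,row) [310.5393 265.6435]
crop origin r,c 190 235 scale 4
```

View pics/e.png

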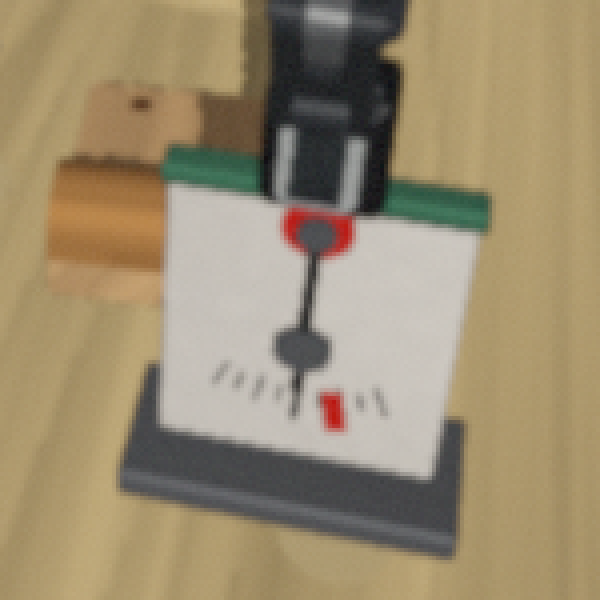

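The view is square to the dial: pivot at crop (317,235), pointer tip near (295,415), red tab centred at (332,412). I'll turn these into angles on the dial plane.

```bash
python3 - <<'E'
from h import *
i=camera_info('side');K=np.array(i['mtx']);T=np.linalg.inv(np.array(i['world_to_cam']))
z=np.load('l.npz');p=z['p'].astype(int)
def on(r,c,y0):
    w=T[:3,:3]@np.linalg.inv(K)@[c,r,1]; return T[:3,3]+w*(y0-T[1,3])/w[1]
m=(p[...,0]>130)&(p[...,1]<70)&(p[...,2]<70);m[:280]=0;m[:,:290]=0;m[300:,340:]=0
rr,cc=np.nonzero(m&(np.arange(512)[None]<330)&(np.arange(384)[:,None]<302));print(len(rr),rr.mean(),cc.mean())
mk=on(rr.mean(),cc.mean(),.3595)
pv=on(190+235/4-.4,235+317/4-.4,.3595);tip=on(190+415/4-.4,235+295/4-.4,.3595)
for n,q in(('pivot',pv),('tip',tip),('mark',mk)): 
    v=q-pv;print(n,q,np.hypot(v[0],v[2]),np.arctan2(-v[0],-v[2]))
q=on(293.3,307,.3595)-pv;print(np.arctan2(-q[0],-q[2]));q=on(297.4,319,.3595)-pv;print(np.arctan2(-q[0],-q[2]))
print('nominal pivot',.4225,.3821-.147+.115)
E
```

```text
25 292.2 317.76
pivot [0.42084877 0.3595     0.34938376] 0.0 -3.141592653589793
tip [0.42067525 0.3595     0.27058072] 0.07880322611134136 0.0022019748144834744
mark [0.40931484 0.3595     0.27612946] 0.07415675155065449 0.15616851426113781
-0.01906814161436029
0.16793361947045024
nominal pivot 0.4225 0.3501
```

Mark ≈ 0.16 rad. I'll carry the gauge to the ridge with the dial facing -x, so the side camera can see it. The hand goes about 38 mm past the crest, so that pressing down tips the gauge's +y end.

>>> {"method": "arm_command", "body": {"translation": [[-1.2,-3.4,1],[-2.3,-6.8,2],[-3.5,-10.3,3],[-4.6,-13.7,4],[-5.8,-17.1,5]], "turn": [0,0,0,0,0], "hand": [1,1,1,1,1]}}

```text
clock: 11.05
eef_pos: [0.48, 0.1788, 0.3323]
tool_rot: [0.002, 1.0, 0.0, 0.0]
ft_force: [1.4, -0.2, -4.4]
grip_width: 0.0252
```

>>> {"method": "arm_command", "body": {"translation": [[-1.2,-3.4,1],[-2.3,-6.8,2],[-3.5,-10.3,3],[-4.6,-13.7,4],[-5.8,-17.1,5]], "turn": [-0.1,-0.2,-0.3,-0.4,-0.5], "hand": [1,1,1,1,1]}}

```text
clock: 11.47
eef_pos: [0.5374, 0.0073, 0.2823]
tool_rot: [-0.248, 0.969, 0.0, 0.0]
ft_force: [1.0, 0.9, -4.5]
grip_width: 0.0257
```

>>> {"method": "arm_command", "body": {"translation": [[0,0,0.5],[0,0,1],[0,0,1.5],[0,0,2],[0,0,2.5]], "turn": [-0.1,-0.2,-0.3,-0.4,-0.52], "hand": [1,1,1,1,1]}}

```text
clock: 11.88
eef_pos: [0.5373, 0.0088, 0.2573]
tool_rot: [-0.488, 0.873, 0.0, 0.0]
ft_force: [-1.0, -0.5, -3.4]
grip_width: 0.0251
```

>>> {"method": "arm_command", "body": {"translation": [[0,0,0],[0,0,0],[0,0,0],[0,0,0],[0,0,0]], "turn": [-0.1,-0.2,-0.3,-0.4,-0.52], "hand": [1,1,1,1,1]}}

```text
clock: 12.3
eef_pos: [0.5373, 0.009, 0.2576]
tool_rot: [-0.697, 0.718, -0.0, 0.0]
ft_force: [1.0, 0.3, -4.5]
grip_width: 0.0253
```

>>> {"method": "arm_command", "body": {"translation": [[0,0,1.5],[0,0,2.8],[0,0,3.4],[0,0,3.6],[0,0,3.8]], "turn": [0,0,0,0,0], "hand": [1,1,1,1,1]}}

```text
clock: 12.72
eef_pos: [0.537, 0.0089, 0.2198]
tool_rot: [-0.695, 0.719, 0.0, -0.0]
ft_force: [-3.6, -1.1, 5.3]
grip_width: 0.0253
```

>>> {"method": "arm_command", "body": {"translation": [[0,0,0.05],[0,0,0.1],[0,0,0.15],[0,0,0.2],[0,0,0.2]], "turn": [0,0,0,0,0], "hand": [1,1,1,1,1]}}

```text
clock: 13.13
eef_pos: [0.5373, 0.0088, 0.2197]
tool_rot: [-0.695, 0.719, -0.001, 0.001]
ft_force: [-5.0, -2.3, 7.0]
grip_width: 0.0253
```

>>> {"method": "arm_command", "body": {"translation": [[0,0,0.05],[0,0,0.1],[0,0,0.1],[0,0,0.15],[0,0,0.15]], "turn": [0,0,0,0,0], "hand": [1,1,1,1,1]}}

```text
clock: 13.55
eef_pos: [0.5373, 0.0086, 0.2196]
tool_rot: [-0.695, 0.719, -0.001, 0.001]
ft_force: [-6.4, -2.5, 12.8]
grip_width: 0.0256
```

```bash
python3 look.py f.png
```

```text
[0.5373 0.0086 0.2196] [-0.6947  0.7193 -0.0013  0.0009] 13.55 [ 0.0164  0.324   0.0511  1.2947 -0.0006 -1.5197]
pointer_tip 0.41 [212.6 274. ] [0.5319 0.0103 0.1066]
gauge_foot 0.67 [225.7 270.6] [0.5327 0.0425 0.0941]
gauge_grip 0.85 [171.1 273. ] [0.5345 0.0258 0.2283]
centre px (col,row) [272.3554 196.6971]
crop origin r,c 121 197 scale 4
```

View pics/f.png

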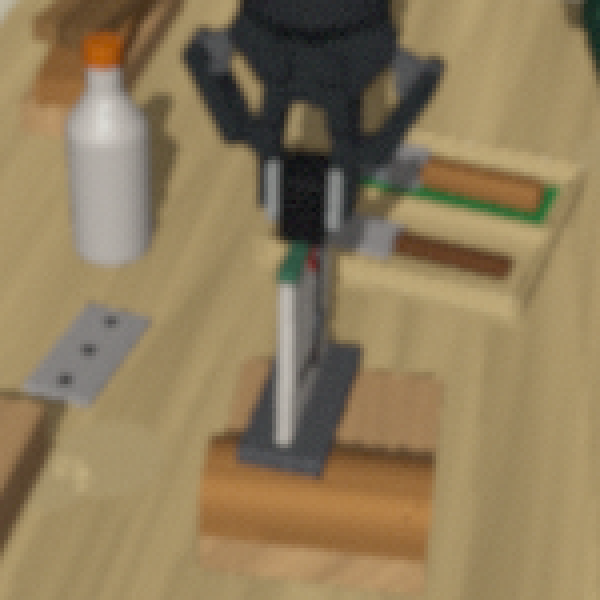

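The dial is visible at a grazing angle, and the foot's +y-world end is on the ridge at (285,460). It has hardly rotated yet. I'll press harder for a moment, watching the tilt in the depth data.

>>> {"method": "arm_command", "body": {"translation": [[0,0,0.1],[0,0,0.2],[0,0,0.3],[0,0,0.4],[0,0,0.4]], "turn": [0,0,0,0,0], "hand": [1,1,1,1,1]}}

```text
clock: 14.22
eef_pos: [0.5377, 0.0078, 0.2193]
tool_rot: [-0.695, 0.719, -0.003, 0.002]
ft_force: [-11.7, -5.1, 29.8]
grip_width: 0.025
```

```bash
cat > tilt.py <<'E'
from h import *
np.set_printoptions(precision=4,suppress=True)
o=get_obs();e=o['eef_pos'];print(e,o['ft_force'],o['ft_torque'],o['clock'])
r=R.from_quat(o['tool_rot']).as_matrix()
p,d=shot('side');np.savez('l.npz',p=p,d=d);P=cloud('side',d).reshape(-1,3);P=P[~np.isnan(P[:,0])];Q=P-e
g=np.stack([Q@r[:,1],Q@r[:,0],Q[:,2]],1)  # gauge x (dial normal), hand-frame gauge +y, up
g=g[(abs(g[:,0])<.024)&(abs(g[:,0])>.008)&(abs(g[:,1])<.08)&(g[:,2]<-.115)&(g[:,2]>-.165)]
for k in range(6):
    c=np.polyfit(g[:,1],g[:,2],1);res=g[:,2]-np.polyval(c,g[:,1]);g=g[abs(res)<max(.003,2*res.std()) if k<4 else abs(res)<.003]
print('foot top n',len(g),'y range',g[:,1].min(),g[:,1].max(),'tilt',-np.arctan(c[0]),'z0',c[1])
for n in ('pointer_tip','mark_tip','gauge_foot'):
    for q in spot_point('side',n)[:1]: print(n,round(q['conf'],2),np.round(q['location'],1))
E
python3 tilt.py
```

```text
[0.5377 0.0078 0.2193] [-11.7465  -5.1408  29.8094] [-0.5547  3.621   0.2422] 14.2167
foot top n 149 y range -0.056973650005059405 0.04832292061626369 tilt -0.09489674521000625 z0 -0.13700360599022363
pointer_tip 0.58 [210.7 273.5]
mark_tip 0.66 [155.8 223.3]
gauge_foot 0.73 [223.4 270.8]
```

>>> {"method": "arm_command", "body": {"translation": [[0.2,0,0],[0.4,0,0],[0.6,0,0],[0.8,0,0],[0.8,0,0]], "turn": [0,0,0,0,0], "hand": [1,1,1,1,1]}}

```text
clock: 14.83
eef_pos: [0.538, 0.001, 0.2173]
tool_rot: [-0.695, 0.719, -0.002, 0.003]
ft_force: [-6.7, -1.3, 19.4]
grip_width: 0.0252
```

```bash
sed -i "s/^p,d=shot.*/p,d=shot('side');np.savez('l.npz',p=p,d=d);P=cloud('side',d).reshape(-1,3);C=p.reshape(-1,3).astype(int);P=P[~np.isnan(P[:,0])\&(C[:,0]-C[:,2]<25)];Q=P-e/" tilt.py; python3 tilt.py
```

```text
[0.538  0.001  0.2173] [-6.6695 -1.3132 19.363 ] [0.4577 2.3145 0.243 ] 14.8333
foot top n 298 y range -0.06080594052991956 0.04736553254594244 tilt 0.04233036572355061 z0 -0.1359707213739245
pointer_tip 0.43 [213.1 274.4]
gauge_foot 0.8 [223.2 270.3]
```

The tilt has started, at about 0.05. I'll keep pressing.

>>> {"method": "arm_command", "body": {"translation": [[0,0,0.1],[0,0,0.2],[0,0,0.3],[0,0,0.3],[0,0,0.3]], "turn": [0,0,0,0,0], "hand": [1,1,1,1,1]}}

```text
clock: 15.45
eef_pos: [0.5383, 0.0001, 0.217]
tool_rot: [-0.695, 0.719, -0.004, 0.003]
ft_force: [-10.5, -6.1, 31.9]
grip_width: 0.0253
```

```bash
python3 tilt.py
```

```text
[0.5383 0.0001 0.217 ] [-10.5363  -6.124   31.8671] [-0.1281  3.4607  0.224 ] 15.45
foot top n 297 y range -0.062255782134529265 0.044881515211212766 tilt 0.044025049823366906 z0 -0.135975323473457
pointer_tip 0.4 [214.  274.7]
gauge_foot 0.71 [225.  271.5]
```

>>> {"method": "arm_command", "body": {"translation": [[0.2,0,0],[0.4,0,0],[0.6,0,0],[0.8,0,0],[0.8,0,0]], "turn": [0,0,0,0,0], "hand": [1,1,1,1,1]}}

```text
clock: 16.07
eef_pos: [0.5381, -0.0073, 0.2144]
tool_rot: [-0.695, 0.719, -0.002, 0.003]
ft_force: [-6.4, -3.0, 20.5]
grip_width: 0.0253
```

```bash
python3 tilt.py
```

```text
[ 0.5381 -0.0073  0.2144] [-6.3684 -3.015  20.5013] [0.3355 2.2913 0.2399] 16.0667
foot top n 278 y range -0.06997977616065179 0.03832335607576795 tilt 0.09481398546303706 z0 -0.13633258668105078
pointer_tip 0.49 [213.1 274.1]
gauge_foot 0.88 [223.3 272. ]
```

>>> {"method": "arm_command", "body": {"translation": [[0.2,0,0.1],[0.4,0,0.2],[0.6,0,0.25],[0.8,0,0.25],[0.8,0,0.25]], "turn": [0,0,0,0,0], "hand": [1,1,1,1,1]}}

```text
clock: 16.68
eef_pos: [0.5379, -0.0153, 0.2113]
tool_rot: [-0.695, 0.719, -0.002, 0.003]
ft_force: [-6.2, -2.1, 16.7]
grip_width: 0.0252
```

```bash
python3 tilt.py
```

```text
[ 0.5379 -0.0153  0.2113] [-6.2117 -2.0741 16.7337] [0.3394 2.0311 0.2527] 16.6833
foot top n 263 y range -0.07688598027168851 0.030633827490975013 tilt 0.14630053288524977 z0 -0.13692865726200668
pointer_tip 0.63 [211.  274.9]
mark_tip 0.21 [184.  296.2]
gauge_foot 0.91 [225.8 266.4]
```

Foot-centre shift gives a tilt of about 0.158 and the fit gives 0.146. I'll lift it and turn it square to the camera to check directly.

>>> {"method": "arm_command", "body": {"translation": [[0,0,-3.5],[0,0,-7.5],[-3.8,1.2,-8.5],[-7.6,2.4,-9.5],[-11.4,3.8,-10.5]], "turn": [0,0,0,0,0], "hand": [1,1,1,1,1]}}

```text
clock: 17.3
eef_pos: [0.5034, 0.1011, 0.3129]
tool_rot: [-0.694, 0.72, -0.001, 0.002]
ft_force: [0.5, 1.5, -4.9]
grip_width: 0.025
```

>>> {"method": "arm_command", "body": {"translation": [[-3.6,1.2,-1.2],[-7.2,2.4,-2.4],[-10.8,3.6,-3.6],[-14.4,4.8,-4.8],[-18,6,-6]], "turn": [0,0,0,0,0], "hand": [1,1,1,1,1]}}

```text
clock: 17.72
eef_pos: [0.4483, 0.2843, 0.3725]
tool_rot: [-0.695, 0.719, -0.0, 0.001]
ft_force: [1.1, -0.2, -4.0]
grip_width: 0.0249
```

>>> {"method": "arm_command", "body": {"translation": [[-3.5,1.2,0],[-6.9,2.8,0],[-6.9,2.8,0],[-6.9,2.8,0],[-6.9,2.8,0]], "turn": [0.1,0.2,0.3,0.4,0.52], "hand": [1,1,1,1,1]}}

```text
clock: 18.13
eef_pos: [0.4229, 0.3538, 0.3713]
tool_rot: [-0.485, 0.874, 0.0, 0.0]
ft_force: [0.2, -1.2, -4.6]
grip_width: 0.0252
```

>>> {"method": "arm_command", "body": {"translation": [[0,0,0],[0,0,0],[0,0,0],[0,0,0],[0,0,0]], "turn": [0.1,0.2,0.3,0.4,0.52], "hand": [1,1,1,1,1]}}

```text
clock: 18.55
eef_pos: [0.4235, 0.3527, 0.3716]
tool_rot: [-0.243, 0.97, 0.0, 0.001]
ft_force: [0.3, -0.3, -4.2]
grip_width: 0.0249
```

>>> {"method": "arm_command", "body": {"translation": [[0,0,0],[0,0,0],[0,0,0],[0,0,0],[0,0,0]], "turn": [0.11,0.22,0.33,0.44,0.5], "hand": [1,1,1,1,1]}}

```text
clock: 18.97
eef_pos: [0.4235, 0.3527, 0.3715]
tool_rot: [0.004, 1.0, 0.001, 0.0]
ft_force: [0.7, 0.7, -4.3]
grip_width: 0.0252
```

>>> {"method": "arm_command", "body": {"translation": [[0,0,0],[0,0,0],[0,0,0],[0,0,0],[0,0,0]], "turn": [0,0,0,0,0], "hand": [1,1,1,1,1]}}

```text
clock: 19.38
eef_pos: [0.4232, 0.3522, 0.3715]
tool_rot: [0.002, 1.0, 0.0, 0.0]
ft_force: [-0.0, 0.5, -4.0]
grip_width: 0.025
```

```bash
python3 look.py g.png
```

```text
[0.4232 0.3522 0.3715] [0.0016 1.     0.0001 0.0001] 19.3833 [0.6941 0.3369 0.4605 1.6942 0.0001 0.6973]
pointer_tip 0.55 [300.  300.2] [0.4302 0.3557 0.2499]
mark_tip 0.71 [300.5 305.2] [0.4236 0.3578 0.2535]
gauge_foot 0.56 [308.1 293.7] [0.4373 0.3598 0.2361]
gauge_foot 0.4 [165.9 309.6] [0.4328 0.3873 0.4757]
gauge_grip 0.73 [228.4 314.1] [0.4217 0.3959 0.4105]
gauge_grip 0.62 [165.6 311.3] [0.4312 0.3887 0.4771]
centre px (col,row) [309.1504 272.0198]
crop origin r,c 197 234 scale 4
```

View pics/g.png

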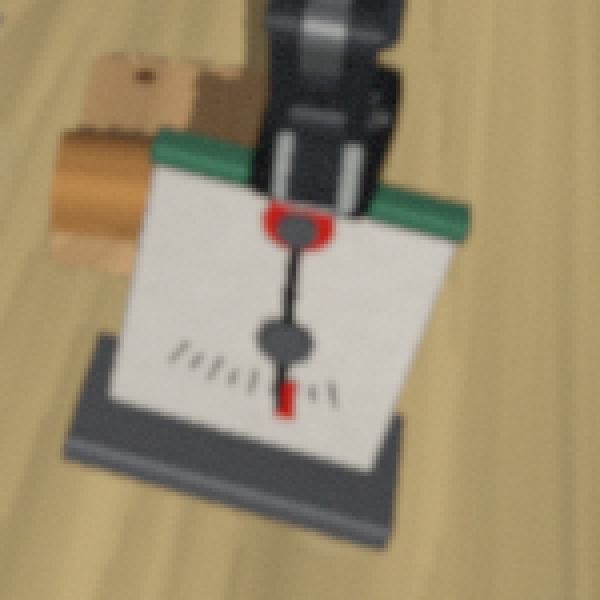

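The pointer is at crop (279,405), on the left part of the red tab centred near (286,402). That is about 2 mm, or 0.025 rad, short. I'll go back and tip it slightly more.

>>> {"method": "arm_command", "body": {"translation": [[-1.1,-3.6,0.5],[-2.3,-7.3,1],[-3.4,-10.9,2],[-4.6,-14.6,3],[-5.8,-18.2,4.1]], "turn": [0,0,0,0,0], "hand": [1,1,1,1,1]}}

```text
clock: 20.05
eef_pos: [0.4807, 0.1684, 0.3306]
tool_rot: [0.001, 1.0, 0.0, 0.001]
ft_force: [1.1, 0.7, -3.9]
grip_width: 0.0252
```

>>> {"method": "arm_command", "body": {"translation": [[-1.1,-3.6,1],[-2.3,-7.3,2],[-3.4,-10.9,3],[-4.6,-14.6,4],[-5.7,-18.2,5]], "turn": [-0.1,-0.2,-0.3,-0.4,-0.5], "hand": [1,1,1,1,1]}}

```text
clock: 20.47
eef_pos: [0.5371, -0.0143, 0.2803]
tool_rot: [-0.248, 0.969, -0.0, 0.0]
ft_force: [-0.3, -1.1, -4.9]
grip_width: 0.0254
```

>>> {"method": "arm_command", "body": {"translation": [[0,0,0.8],[0,0,1.6],[0,0,2.4],[0,0,3.2],[0,0,4]], "turn": [-0.1,-0.2,-0.3,-0.4,-0.52], "hand": [1,1,1,1,1]}}

```text
clock: 20.88
eef_pos: [0.5368, -0.0126, 0.2402]
tool_rot: [-0.489, 0.873, -0.0, 0.0]
ft_force: [0.1, 0.3, -4.3]
grip_width: 0.0249
```

>>> {"method": "arm_command", "body": {"translation": [[0,0,0],[0,0,0],[0,0,0],[0,0,0],[0,0,0]], "turn": [-0.1,-0.2,-0.3,-0.4,-0.52], "hand": [1,1,1,1,1]}}

```text
clock: 21.3
eef_pos: [0.5368, -0.0123, 0.2406]
tool_rot: [-0.697, 0.717, -0.0, 0.0]
ft_force: [0.1, -0.8, -4.2]
grip_width: 0.025
```

>>> {"method": "arm_command", "body": {"translation": [[0,0,1.2],[0,0,2.2],[0,0,2.6],[0,0,2.9],[0,0,3.2]], "turn": [0,0,0,0,0], "hand": [1,1,1,1,1]}}

```text
clock: 21.72
eef_pos: [0.537, -0.0138, 0.2125]
tool_rot: [-0.695, 0.719, -0.002, 0.0]
ft_force: [-8.5, -7.3, 32.2]
grip_width: 0.0254
```

>>> {"method": "arm_command", "body": {"translation": [[0,0,0.1],[0,0,0.2],[0,0,0.3],[0,0,0.4],[0,0,0.4]], "turn": [0,0,0,0,0], "hand": [1,1,1,1,1]}}

```text
clock: 22.13
eef_pos: [0.5373, -0.0146, 0.2121]
tool_rot: [-0.694, 0.72, -0.004, 0.001]
ft_force: [-8.8, -8.4, 31.5]
grip_width: 0.0252
```

```bash
python3 tilt.py
```

```text
[ 0.5373 -0.0146  0.2121] [-8.788  -8.4142 31.529 ] [-0.7928  3.5754  0.4243] 22.1333
foot top n 268 y range -0.07490257690512486 0.0366336652827099 tilt 0.12720040225409276 z0 -0.13655198107385494
pointer_tip 0.42 [209.1 274.6]
mark_tip 0.22 [157.3 225.8]
gauge_foot 0.55 [224.4 272. ]
```

>>> {"method": "arm_command", "body": {"translation": [[0.2,0,0],[0.4,0,0],[0.5,0,0],[0.6,0,0],[0.6,0,0]], "turn": [0,0,0,0,0], "hand": [1,1,1,1,1]}}

```text
clock: 22.75
eef_pos: [0.5376, -0.0191, 0.2102]
tool_rot: [-0.695, 0.719, -0.003, 0.002]
ft_force: [-5.9, -3.8, 22.0]
grip_width: 0.0248
```

```bash
python3 tilt.py
```

```text
[ 0.5376 -0.0191  0.2102] [-5.8514 -3.836  22.0241] [0.2316 2.2622 0.3132] 22.75
foot top n 253 y range -0.0770331893116923 0.02724963485218135 tilt 0.15604054279070487 z0 -0.13687757603636228
pointer_tip 0.54 [210.5 276.2]
gauge_foot 0.88 [224.6 271.3]
```

>>> {"method": "arm_command", "body": {"translation": [[0.1,0,0.05],[0.2,0,0.1],[0.25,0,0.1],[0.25,0,0.1]], "turn": [0,0,0,0], "hand": [1,1,1,1]}}

```text
clock: 23.28
eef_pos: [0.5376, -0.0217, 0.209]
tool_rot: [-0.695, 0.719, -0.003, 0.002]
ft_force: [-4.8, -4.3, 20.6]
grip_width: 0.025
```

```bash
python3 tilt.py
```

```text
[ 0.5376 -0.0217  0.209 ] [-4.7787 -4.2547 20.6194] [0.1083 2.1828 0.327 ] 23.2833
foot top n 247 y range -0.0799167498663863 0.026331306148674447 tilt 0.1750162569762975 z0 -0.13729568506233555
pointer_tip 0.66 [360.1 160.7]
gauge_foot 0.9 [225.7 272.6]
```

>>> {"method": "arm_command", "body": {"translation": [[0,0,-3.5],[0,0,-7.5],[-3.8,1.2,-8.5],[-7.6,2.4,-9.5],[-11.4,3.8,-10.5]], "turn": [0,0,0,0,0], "hand": [1,1,1,1,1]}}

```text
clock: 23.9
eef_pos: [0.5025, 0.095, 0.3096]
tool_rot: [-0.694, 0.72, -0.0, 0.001]
ft_force: [1.3, 0.5, -4.7]
grip_width: 0.0253
```

>>> {"method": "arm_command", "body": {"translation": [[-3.6,1.2,-1.2],[-7.2,2.4,-2.4],[-10.8,3.6,-3.6],[-14.4,4.8,-4.8],[-18,6,-6]], "turn": [0,0,0,0,0], "hand": [1,1,1,1,1]}}

```text
clock: 24.32
eef_pos: [0.4477, 0.2779, 0.3691]
tool_rot: [-0.695, 0.719, -0.0, -0.0]
ft_force: [1.0, -0.4, -3.8]
grip_width: 0.025
```

>>> {"method": "arm_command", "body": {"translation": [[-3.5,1.2,0],[-7.4,2.8,0],[-7.4,2.8,0],[-7.4,2.8,0],[-7.4,2.8,0]], "turn": [0.1,0.2,0.3,0.4,0.52], "hand": [1,1,1,1,1]}}

```text
clock: 24.73
eef_pos: [0.4224, 0.3525, 0.3679]
tool_rot: [-0.485, 0.874, -0.0, -0.001]
ft_force: [-0.2, 0.7, -4.5]
grip_width: 0.0252
```

>>> {"method": "arm_command", "body": {"translation": [[0,0,0],[0,0,0],[0,0,0],[0,0,0],[0,0,0]], "turn": [0.1,0.2,0.3,0.4,0.52], "hand": [1,1,1,1,1]}}

```text
clock: 25.15
eef_pos: [0.4231, 0.3513, 0.3682]
tool_rot: [-0.243, 0.97, -0.0, -0.0]
ft_force: [-0.2, -0.3, -3.7]
grip_width: 0.025
```

>>> {"method": "arm_command", "body": {"translation": [[0,0,0],[0,0,0],[0,0,0],[0,0,0],[0,0,0]], "turn": [0.11,0.22,0.33,0.44,0.5], "hand": [1,1,1,1,1]}}

```text
clock: 25.57
eef_pos: [0.4231, 0.3513, 0.3682]
tool_rot: [0.004, 1.0, -0.0, -0.0]
ft_force: [0.6, 0.3, -4.4]
grip_width: 0.0251
```

>>> {"method": "arm_command", "body": {"translation": [[0,0,0],[0,0,0],[0,0,0],[0,0,0],[0,0,0]], "turn": [0,0,0,0,0], "hand": [1,1,1,1,1]}}

```text
clock: 25.98
eef_pos: [0.4232, 0.3513, 0.3685]
tool_rot: [0.002, 1.0, 0.0, -0.0]
ft_force: [-0.6, 0.2, -3.8]
grip_width: 0.025
```

```bash
python3 look.py h.png
```

```text
[0.4232 0.3513 0.3685] [ 0.0016  1.      0.     -0.    ] 25.9833 [0.6928 0.335  0.4499 1.6858 0.0001 0.696 ]
pointer_tip 0.83 [299.2 300.6] [0.4297 0.3566 0.2529]
mark_tip 0.41 [299.1 301.6] [0.4285 0.3567 0.2535]
gauge_foot 0.94 [309.5 287.6] [0.4449 0.3624 0.234 ]
gauge_grip 0.92 [230.6 312. ] [0.4236 0.3949 0.4064]
centre px (col,row) [309.0085 273.1673]
crop origin r,c 198 234 scale 4
```

View pics/h.png

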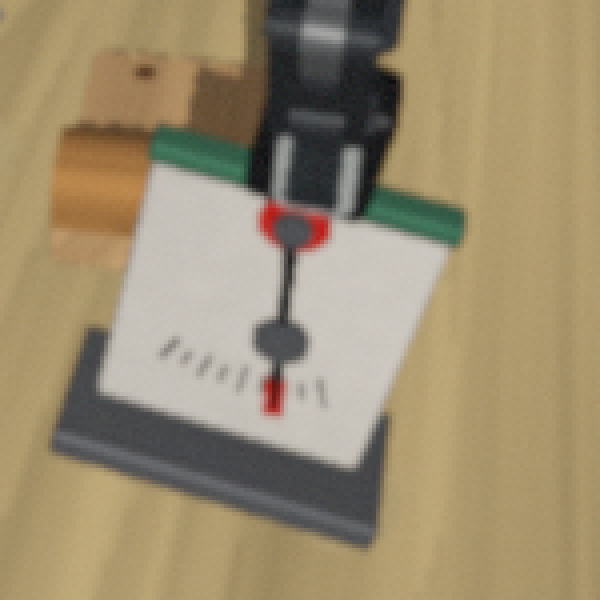

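The pointer now covers the middle of the red tab at (273,398). I'll set the gauge down lightly, centred on the ridge.

>>> {"method": "arm_command", "body": {"translation": [[-1.1,-3.4,0.5],[-2.3,-6.8,1],[-3.4,-10.2,2],[-4.6,-13.6,3],[-5.8,-16.7,4]], "turn": [0,0,0,0,0], "hand": [1,1,1,1,1]}}

```text
clock: 26.65
eef_pos: [0.4808, 0.1823, 0.3284]
tool_rot: [0.002, 1.0, -0.0, 0.0]
ft_force: [0.8, -0.2, -3.0]
grip_width: 0.025
```

>>> {"method": "arm_command", "body": {"translation": [[-1.1,-3.3,1],[-2.3,-6.6,2],[-3.4,-10,3],[-4.6,-13.3,4],[-5.7,-16.6,5]], "turn": [-0.1,-0.2,-0.3,-0.4,-0.5], "hand": [1,1,1,1,1]}}

```text
clock: 27.07
eef_pos: [0.5374, 0.0161, 0.2783]
tool_rot: [-0.248, 0.969, -0.0, 0.0]
ft_force: [0.3, 0.2, -3.6]
grip_width: 0.0249
```

>>> {"method": "arm_command", "body": {"translation": [[0,0,0.8],[0,0,1.6],[0,0,2.4],[0,0,3.2],[0,0,4]], "turn": [-0.1,-0.2,-0.3,-0.4,-0.52], "hand": [1,1,1,1,1]}}

```text
clock: 27.48
eef_pos: [0.5371, 0.0175, 0.2381]
tool_rot: [-0.489, 0.872, -0.0, -0.0]
ft_force: [-0.1, 0.5, -4.0]
grip_width: 0.0252
```

>>> {"method": "arm_command", "body": {"translation": [[0,0,0],[0,0,0],[0,0,0],[0,0,0],[0,0,0]], "turn": [-0.1,-0.2,-0.3,-0.4,-0.54], "hand": [1,1,1,1,1]}}

```text
clock: 27.9
eef_pos: [0.5371, 0.0178, 0.2386]
tool_rot: [-0.699, 0.716, -0.0, 0.0]
ft_force: [0.5, 0.2, -4.3]
grip_width: 0.0253
```

>>> {"method": "arm_command", "body": {"translation": [[0,0,0.5],[0,0,1],[0,0,1.4],[0,0,1.6],[0,0,1.8]], "turn": [0,0,0,0,0], "hand": [1,1,1,1,1]}}

```text
clock: 28.32
eef_pos: [0.5367, 0.0179, 0.2198]
tool_rot: [-0.696, 0.718, 0.0, -0.0]
ft_force: [-0.3, 0.4, -4.3]
grip_width: 0.0251
```

>>> {"method": "arm_command", "body": {"translation": [[0,0,0.1],[0,0,0.2],[0,0,0.25],[0,0,0.3],[0,0,0.3]], "turn": [0,0,0,0,0], "hand": [1,1,1,1,1]}}

```text
clock: 28.73
eef_pos: [0.537, 0.0179, 0.2176]
tool_rot: [-0.697, 0.718, -0.0, 0.0]
ft_force: [-0.1, -0.2, -4.1]
grip_width: 0.0254
```

>>> {"method": "arm_command", "body": {"translation": [[0,0,0.1],[0,0,0.15],[0,0,0.2],[0,0,0.2],[0,0,0.2]], "turn": [0,0,0,0,0], "hand": [1,1,1,1,1]}}

```text
clock: 29.15
eef_pos: [0.5373, 0.0178, 0.2165]
tool_rot: [-0.697, 0.718, -0.001, 0.001]
ft_force: [-1.7, -0.9, 2.8]
grip_width: 0.025
```

The contact force is about 7 N. I'll let the pointer settle, then check.

>>> {"method": "arm_command", "body": {"translation": [[0,0,0],[0,0,0],[0,0,0],[0,0,0],[0,0,0]], "turn": [0,0,0,0,0], "hand": [1,1,1,1,1]}}

```text
clock: 29.57
eef_pos: [0.5374, 0.0178, 0.2165]
tool_rot: [-0.697, 0.718, -0.001, 0.001]
ft_force: [-2.2, -0.7, 5.4]
grip_width: 0.025
```

>>> {"method": "arm_command", "body": {"translation": [[0,0,0],[0,0,0],[0,0,0],[0,0,0],[0,0,0]], "turn": [0,0,0,0,0], "hand": [1,1,1,1,1]}}

```text
clock: 29.98
eef_pos: [0.5374, 0.0178, 0.2165]
tool_rot: [-0.697, 0.718, -0.001, 0.001]
ft_force: [-1.9, -0.5, 5.6]
grip_width: 0.0254
```

```bash
python3 tilt.py; python3 look.py i.png
```

```text
[0.5374 0.0178 0.2165] [-1.9429 -0.4543  5.5883] [-0.1038  0.665   0.0341] 29.9833
foot top n 296 y range -0.0751062552550573 0.028348080121775303 tilt 0.14091353053770164 z0 -0.13668892636504168
pointer_tip 0.41 [215.6 272.7]
gauge_foot 0.8 [231.1 268.1]
[0.5374 0.0178 0.2165] [-0.6965  0.7175 -0.0006  0.0005] 30.1833 [ 0.0332  0.3274  0.0476  1.2894 -0.0002 -1.5079]
pointer_tip 0.58 [215.8 271.9] [0.5315 0.037  0.1186]
gauge_foot 0.59 [233.1 265.9] [0.5356 0.0784 0.1027]
gauge_grip 0.71 [171.8 271.5] [0.5361 0.0334 0.2311]
centre px (col,row) [271.4314 200.2463]
crop origin r,c 125 196 scale 4
```

View pics/i.png

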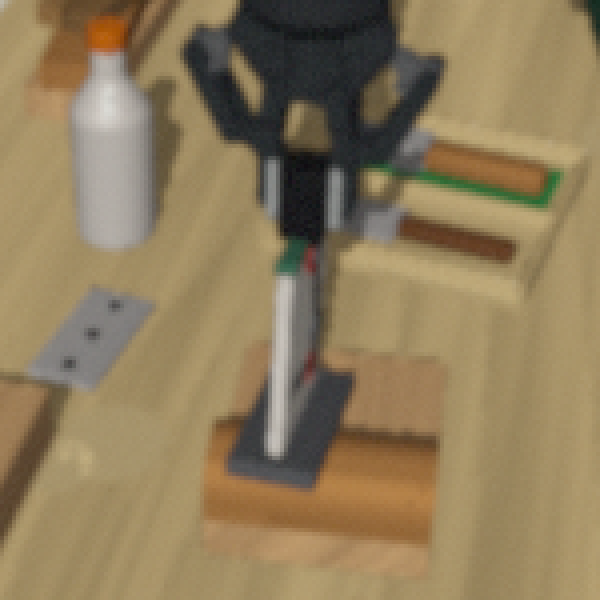

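The foot sits across the ridge with the brush still on its pad. To make sure the contact didn't change the tilt, I'll repeat the measurement with the gauge lifted 1 cm.

```bash
for i in 1 2 3; do python3 tilt.py | grep foot\ top; done
```

```text
foot top n 299 y range -0.07591150972289648 0.0315663232222896 tilt 0.14206844131018032 z0 -0.13679675509926018
foot top n 299 y range -0.07547911580901265 0.029938000453442675 tilt 0.14145186460532652 z0 -0.136756978500045
foot top n 300 y range -0.07577466928067943 0.028145889304045237 tilt 0.13726967313708346 z0 -0.1365943901478288
```

>>> {"method": "arm_command", "body": {"translation": [[0,0,-0.5],[0,0,-1],[0,0,-1],[0,0,-1],[0,0,-1]], "turn": [0,0,0,0,0], "hand": [1,1,1,1,1]}}

```text
clock: 31.45
eef_pos: [0.5368, 0.0179, 0.2249]
tool_rot: [-0.697, 0.717, 0.0, -0.0]
ft_force: [0.5, 0.1, -4.2]
grip_width: 0.0253
```

```bash
for i in 1 2 3; do python3 tilt.py | grep foot\ top; done
```

```text
foot top n 300 y range -0.07463504630726747 0.030942467247727052 tilt 0.1373762832594023 z0 -0.13672490480035057
foot top n 296 y range -0.07623121901486282 0.02908500850216186 tilt 0.14182855470215977 z0 -0.13676673929093444
foot top n 296 y range -0.0758536230294013 0.03013839565711022 tilt 0.14273894139557225 z0 -0.1368377575692167
```

The tilt is the same lifted (0.141) as in contact (0.140), so touching down didn't disturb it. I'll lower it again and let it settle.

>>> {"method": "arm_command", "body": {"translation": [[0,0,0.4],[0,0,0.7],[0,0,0.85],[0,0,0.95],[0,0,1]], "turn": [0,0,0,0,0], "hand": [1,1,1,1,1]}}

```text
clock: 32.47
eef_pos: [0.5369, 0.0178, 0.2164]
tool_rot: [-0.697, 0.717, -0.0, 0.0]
ft_force: [-2.2, 0.1, 6.1]
grip_width: 0.0251
```

>>> {"method": "arm_command", "body": {"translation": [[0,0,0],[0,0,0],[0,0,0],[0,0,0],[0,0,0]], "turn": [0,0,0,0,0], "hand": [1,1,1,1,1]}}

```text
clock: 32.88
eef_pos: [0.5369, 0.0178, 0.2165]
tool_rot: [-0.697, 0.717, -0.0, 0.0]
ft_force: [-2.4, -1.4, 5.3]
grip_width: 0.0253
```

>>> {"method": "arm_command", "body": {"translation": [[0,0,0],[0,0,0],[0,0,0],[0,0,0],[0,0,0]], "turn": [0,0,0,0,0], "hand": [1,1,1,1,1]}}

```text
clock: 33.3
eef_pos: [0.5369, 0.0178, 0.2165]
tool_rot: [-0.697, 0.717, -0.0, 0.0]
ft_force: [-3.5, -0.3, 5.1]
grip_width: 0.0253
```

>>> {"method": "arm_command", "body": {"translation": [[0,0,0],[0,0,0],[0,0,0],[0,0,0],[0,0,0]], "turn": [0,0,0,0,0], "hand": [1,1,1,1,1]}}

```text
clock: 33.72
eef_pos: [0.5369, 0.0178, 0.2165]
tool_rot: [-0.697, 0.717, -0.0, 0.0]
ft_force: [-3.2, -0.8, 5.4]
grip_width: 0.0254
```

```bash
python3 tilt.py | head -2; python3 - <<'E'
from h import *
f=get_obs()['ft_force'];print(f)
if 0<f[2]<15: job_done();print('handed in')
E
```

```text
[0.5369 0.0178 0.2165] [-3.1991 -0.8496  5.4099] [-0.1079  1.1249  0.0528] 33.7167
foot top n 296 y range -0.07600884626091571 0.031201387088002804 tilt 0.13736762795943458 z0 -0.1365879837361597
[-2.35339067 -0.19219887  5.30420341]
the job is handed in; nothing more can be done
handed in
```

The job is handed in at about 34 s of the 64 s allowed; no verdict is reported.

- **Brush:** it is let go, flat and lengthwise on the green pad. The pictures showed it inside the walls, and it was still there in the last one.
- **Gauge:** it is held by its grip, with the foot across the ridge at about 10 N. By my estimate the foot is about 6 mm off centre across the ridge, 20 mm along it and 0.1 rad off square, all within the limits. The dial faces the robot's side (-x).
- **Pointer:** I rocked the gauge by pressing and dragging it on the ridge, then lifted it and turned it square to the camera. The first look showed the pointer about 2 mm short of the tab's middle; after a second rock it lay on the middle. I then set the gauge back down lightly.

**Checks that disagreed:**
- **Tilt from depth:** this read about 0.14 rad at the end, against about 0.16 for the tab in the face-on view. I put that down to bias in the depth fit.
- **Tilt on touching down:** it read the same with the gauge lifted 1 cm as in contact, so the lift and re-lowering did not change it.
- **Final pose:** I did not read the pointer face-on there; the side camera sees the dial only at a grazing angle.

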